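Wedge up the sagging loading deck of a crucible loader

ROBOT

A 6-joint arm with a two-finger parallel gripper is mounted at the origin on the work surface. World frame = base frame: x ahead of the robot, y to its left, z up, the work surface at z = 0. Lengths are in m, angles in rad, forces in N, time in s.
With the tool pointing down it reaches from about 0.35 to 0.775 m from the base axis. Payload 7.3 kg.
Tool frame: the origin (TCP) lies at the very end of the fingers, on their centre line; the grasp point (between the pads) lies 19 mm behind it (robot.hold_point_z is the distance from the TCP to the grasp point, in m); z points along the fingers, y is the direction in which the jaws open and shut (so a half turn about z gives the same grasp; the last joint's range is limited). The gripper opens to 92 mm and grips with 3 to 60 N. Pads are 19 mm wide; open, the fingers measure 130 mm over their backs; the gripper's body (75 mm by 190 mm) begins 47 mm behind the grasp point.
Start: joints at [-1.248, 0.342, 1.524, -0, 1.275, -0.146], TCP at [0.237, -0.468, 0.227] pointing down, gripper open.
Joint ranges: [-2.53, 2.53], [-0.77, 2.02], [0.04, 2.7], [-1, 4.14], [0.28, 2.66], [-3.11, 3.11]. Speed limits (rad/s): [2.57, 2.57, 3.14, 3.14, 3.14, 3.14].

INTERFACE

Orientations are given as [roll, pitch, yaw] about the fixed x, y, z axes, in that order (R = Rz(yaw) Ry(pitch) Rx(roll)).
In Python, from cell import monitor, viewer, robot gives the robot as it stands.
- The arm moves only by the tool move_arm, never from a script. Its argument "deltas" is a list of rows, each an object of numbers: "x", "y", "z": the shift along the tool's x, y, z in m; "wx", "wy", "wz": the turn, a rotation vector about the tool's x, y, z in degrees; "hand": the opening, from 0 (shut) to 1 (fully open). In form: [{"x": .., "y": .., "z": .., "wx": .., "wy": .., "wz": .., "hand": ..}, ...]. A call has 1 to 8 rows; each row is the pose to reach, as a shift and turn from the pose commanded when the call began, along the tool's axes at that moment; what a row does not reach only later rows make up. A row lasts 1/8 s, in which the tool goes at most 62.5 mm and 10.7 degrees, less where a joint would pass 70% of its speed; a pose out of reach is approached as far as the arm can. A call with a gripper value outside its range is refused whole. The fingers move at their own pace and stop on an object; "grip_force" is the grip in N (left out, the last holds). Time passes only in rows, so rows that repeat a pose let the fingers close. It gives the time, the measured TCP pose, the force and the opening at its end, in the units of the state.
- monitor.observe(): the state, without advancing time (a new reading comes with each control period).
- viewer.read_camera(name): name is "scene" or "top" or "wrist"; returns the picture (420x560x3 uint8, red, green, blue); there is no depth.
- viewer.camera_params(name): a dict with "camera_matrix" (3x3 intrinsics, pixels), "R" (3x3) and "t" (3): a world point X has camera coordinates R X + t. Camera axes: x right, y down, z forward; pixel columns grow to the right and rows downward; lengths in m; the calibration is good to about 2 mm. The wrist camera is an equidistant fisheye: a pixel r from the principal point sees the ray r / f radians off the axis. A picture is of the moment at which its call begins: read the wrist's pose just before it. camera_params takes no time and is no camera call; for the wrist camera it gives the pose at the moment of the call.
- robot.hand_in(): hands the job in, once; it reports no verdict.
The state is a dict: "time": time; "qpos": joint angles; "qvel": joint speeds; "joint_efforts": joint torques, N m; "tool_pos": TCP position; "tool_rot": TCP orientation; "contact_force": force on the tool from outside, world axes, zero at the start; "torque": the same for the moment, N m; "opening": finger opening in m.
Only numpy, scipy, OpenCV 4.12 (cv2) and the standard library are available. Lean on these libraries where they do the work, as an engineer would, in place of code of your own. Each camera call takes 0.05 s, during which the arm holds its last target. There are 200 camera calls.

TASK

The fold-out loading deck at the side of the green crucible loader hangs low, so crucibles will not stand straight on it. Push the orange wedge, thin end first and square to the edge, along the bench under the middle of the deck's free edge until the deck is level against its stop and the wedge sits tight under it, but push gently and never ram it. Leave the wedge lying flat in place and do not disturb the jar, the tub or the crucible.

Things in the scene. Friction and masses are not known exactly. Their poses are not given: they have to be found in the camera images.
- console: Crucible loader: green box 300 mm (its x) x 280 mm (its y) x 176 mm high with a steel top, fixed to the bench. Origin under the centre of its base; the height of its screw feet differs from bench to bench by up to 5 mm. The deck folds out from its +y side.
- deck: Loading deck: steel tray 200 mm wide (x), 180 mm out from the console (y), 12 mm thick, 0.6 kg. Origin on its hinge, along the inner lower edge. It hangs 0.045 rad low; when exactly level its inner edge butts on the console and it goes no further: the push on a wedge then climbs steeply, by about 10 N per mm. A 7 mm fence along each side; a flat stay rises from each side to the console, 97 mm from the middle.
- deck_edge (a point): Middle of the lower free edge of the loading deck, 180 mm out from the console's side. Axes are the deck's: x along the edge, y outward away from the console, z up (vertical when the deck is level). The edge now hangs 14 to 19 mm above the bench; level it is 22 to 27 mm above it, 8 mm higher than it hangs.
- wedge: The hard plastic wedge, 160 x 40 x 32 mm, about 0.1 kg. Origin under its centre, axes as wedge_mid. Pushing it level takes 3 to 6 N while it lifts the deck, then about as much as its force on the deck; let go, it holds by friction. It is tight when it bears on the deck with 4 N or more (pushed with about 8 to 14 N); over 22 N on the deck strains the hinge.
- wedge_mid (a point): Point on the middle line of the orange wedge, half-way along, 10 mm above its flat underside. x points to the thin end (80 mm from here, 5 mm thick), y across, z up. The top rises 1 in 5 over 135 mm from the thin end to a level heel 25 mm long and 32 mm high, which ends 80 mm behind this point. 20 mm behind this point it is 25 mm high.
- wedge_nose (a point): Middle of the lower edge of the wedge's thin end; axes as for wedge_mid.
- amber_jar: Amber glass jar with a black cap, 56 mm across, 100 mm high, standing beside the deck. Origin under its base.
- white_tub: White plastic tub with a green cap, 60 mm across, 85 mm high, standing beside the deck. Origin under its base.
- crucible: White ceramic crucible, 25 mm across, 25 mm high, standing on the console's steel top. Origin under its base.
Things that resemble listed ones, but are neither listed nor needed, are in the scene too. There is more than one size of the wedge; the job needs the middle-sized.

How it is judged:
On the way, in this order (a step that is already met when the one before it is completed fails the run):
1. the wedge's thin end is under the deck's free edge (y of wedge_nose in the frame of deck_edge below -0.01 m and z of wedge_nose in the frame of deck_edge below 0 m and x of wedge_nose in the frame of deck_edge between -0.05 and 0.05 m), for 0.1 s.
2. the deck is level and the wedge bears on it with 4 N or more (angle between deck_edge's own z axis and vertical below 0.01 rad and contact force between wedge and deck above 4 N), for 0.1 s.
At the end, for the whole second after the job is handed in: The deck is level within 0.01 rad, carried by the wedge, which bears on it with at least 4 N, lies flat on the bench at rest, thin end at least 50 mm in under the deck, within 35 mm of the middle of the free edge and square to it within 0.2 rad (all of step 2 and angle between wedge_mid's own z axis and vertical below 0.04 rad and x of wedge_nose in the frame of deck_edge between -0.035 and 0.035 m and y of wedge_nose in the frame of deck_edge below -0.05 m and angle between the x axis of wedge_mid and the y axis of deck_edge, either way round below 0.2 rad and linear speed of wedge below 0.01 m/s); the robot touches nothing.
It fails at once if the wedge is rammed: more than 22 N between wedge and deck (contact force between wedge and deck above 22 N).
It fails at once if the jar, the tub or the crucible is shifted by 15 mm or tipped (distance of any of amber_jar, white_tub, crucible from where it was at the start of the episode above 0.015 m or angle between any of amber_jar, white_tub, crucible's own z axis and vertical above 0.3 rad).
It also fails if it takes over 69 s, if anything falls off the work surface, if the arm or the gripper's body presses on something with over 40 N, if the wrist force passes 120 N, or if a joint passes its speed limit or range.

## Working session

There is one attempt and no reset: what is moved stays moved. The work goes in short steps, Python scripts to look and compute and a tool call to move; the robot and the scene stay as the last step left them, time stands still between calls to the robot, and variables do not carry over. Pictures are saved under pics/ and viewed, about 8 in all and at most 12, crops included, and the job is handed in when it is done.

Besides the shell and the picture viewer there is one more tool, called as a command line: name --argument value ..., lists and objects as JSON in quotes. move_arm: Moves the arm, as the interface text tells. Its arguments: {"type":"object","properties":{"deltas":{"type":"array","items":{"type":"object","properties":{"x":{"type":"number"},"y":{"type":"number"},"z":{"type":"number"},"wx":{"type":"number"},"wy":{"type":"number"},"wz":{"type":"number"},"hand":{"type":"number"}}}},"grip_force":{"type":"number"}},"required":["deltas"]}

```bash
mkdir -p pics; ls
cat > h.py <<'E'
import numpy as np,cv2
from cell import monitor,viewer,robot
def pic(n,f):
    P=viewer.camera_params(n); im=viewer.read_camera(n)[:,:,::-1].copy(); cv2.imwrite('pics/'+f,im); return im,P
def ray(P,uv):
    K,R,t=[np.array(P[k]) for k in("camera_matrix","R","t")]
    d=np.linalg.inv(K)@[uv[0],uv[1],1.]; return -R.T@t,R.T@d
def rayf(P,uv):
    K,R,t=[np.array(P[k]) for k in("camera_matrix","R","t")]
    a=np.array([(uv[0]-K[0,2])/K[0,0],(uv[1]-K[1,2])/K[1,1]]);r=np.hypot(*a)+1e-12
    d=np.r_[a/r*np.sin(r),np.cos(r)]; return -R.T@t,R.T@d
def onz(cr,z):
    c,d=cr; return c+d*(z-c[2])/d[2]
def tri(a,b):
    (c1,d1),(c2,d2)=a,b; d1=d1/np.linalg.norm(d1);d2=d2/np.linalg.norm(d2)
    s=np.linalg.lstsq(np.c_[d1,-d2],c2-c1,rcond=None)[0]; p,q=c1+s[0]*d1,c2+s[1]*d2
    return (p+q)/2,np.linalg.norm(p-q)
E
python3 - <<'E'
from h import *
a,P=pic('scene','s1.png');b,Q=pic('top','t1.png')
print(P,Q); print(monitor.observe())
E
```

```text
pics
{'camera_matrix': array([[387.90909805,   0.        , 282.17055692],
       [  0.        , 387.90909805, 217.32409498],
       [  0.        ,   0.        ,   1.        ]]), 'R': array([[ 0.67095109,  0.74148401,  0.00510809],
       [ 0.640616  , -0.57618141, -0.50756884],
       [-0.37341099,  0.34382619, -0.86159607]]), 't': array([-0.40196953, -0.29317582,  1.19955414])} {'camera_matrix': array([[461.48941467,   0.        , 269.22258693],
       [  0.        , 461.48941467, 213.44058335],
       [  0.        ,   0.        ,   1.        ]]), 'R': array([[-0.02848373, -0.99949408,  0.01415143],
       [-0.98705687,  0.02588845, -0.15826723],
       [ 0.1578208 , -0.01847631, -0.9872949 ]]), 't': array([8.99992805e-04, 5.91089453e-01, 1.34530232e+00])}
{'time': 0.1, 'qpos': array([-1.24800924e+00,  3.42648023e-01,  1.52488760e+00,  1.18815182e-05,
        1.27539388e+00, -1.46012603e-01]), 'qvel': array([ 0.00158731, -0.00167066, -0.00266146,  0.00049894,  0.00031361,
       -0.00065891]), 'joint_efforts': array([ 2.09074002e-03, -4.32001948e+01, -2.44694799e+01,  7.18557998e-02,
        5.25866705e-02, -5.46935075e-05]), 'tool_pos': array([ 0.23710985, -0.46801885,  0.22612889]), 'tool_rot': array([-3.14027168e+00, -2.05746262e-04,  4.68796091e-01]), 'contact_force': array([ 0.29267564,  0.08505684, -0.52080057]), 'torque': array([-0.02968495,  0.01057492,  0.00402462]), 'opening': 0.09163487948185599}
```

View pics/s1.png

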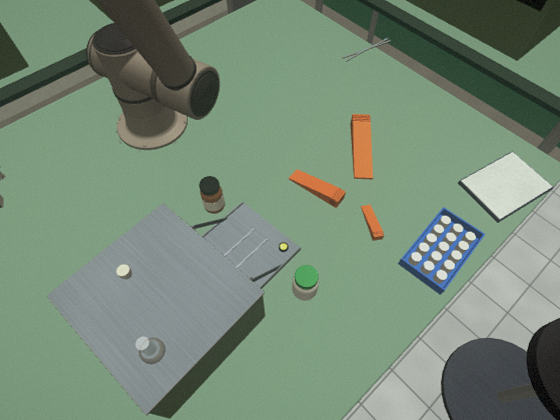

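View pics/t1.png

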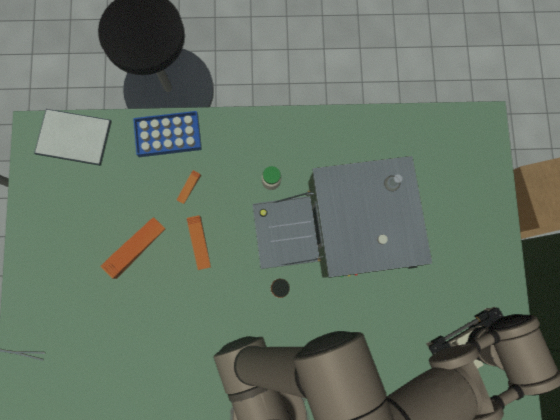

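The top view shows the deck's free edge at about (257,233), pointing towards +y. There are three wedges: large at (133,248), medium at (200,243) and small at (190,187). The jar is at (280,288) and the tub at (272,176). Next I measure the wedge and the deck edge.

Run:
```python
from h import *
P=viewer.camera_params('scene');Q=viewer.camera_params('top')
for n,PP in(('s1',P),('t1',Q)):
    im=cv2.imread(f'pics/{n}.png');h=cv2.cvtColor(im,cv2.COLOR_BGR2HSV)
    m=cv2.inRange(h,(3,150,90),(16,255,255))
    cs=cv2.findContours(m,0,2)[0]
    for c in cs:
        if cv2.contourArea(c)<60: continue
        bx=cv2.boxPoints(cv2.minAreaRect(c)); print(n,cv2.contourArea(c),bx.round(1).tolist())
        print(np.array([onz(ray(PP,p),0.01)[:2] for p in bx]).round(3).tolist())
for uv in [(253,199),(260,269),(257,233),(280,288),(272,176)]: print('top',uv,onz(ray(Q,uv),.025).round(3))
for uv in [(300,248),(262,280),(245,203)]: print('scene',uv,onz(ray(P,uv),.025).round(3))
a=cv2.imread('pics/s1.png')[145:300,185:405];b=cv2.imread('pics/t1.png')[160:310,90:350]
a=cv2.resize(a,None,fx=3,fy=3,interpolation=2);b=cv2.resize(b,None,fx=3,fy=3,interpolation=2)
cv2.imwrite('pics/c1.png',a);cv2.imwrite('pics/c2.png',b)
```

```text
s1 287.0 [[359.70001220703125, 207.10000610351562], [369.0, 202.8000030517578], [383.5, 234.3000030517578], [374.20001220703125, 238.60000610351562]]
[[0.64, 0.242], [0.648, 0.27], [0.736, 0.226], [0.729, 0.199]]
s1 611.0 [[288.0, 179.1999969482422], [293.6000061035156, 167.0], [345.29998779296875, 190.8000030517578], [339.70001220703125, 203.0]]
[[0.445, 0.161], [0.424, 0.202], [0.579, 0.251], [0.596, 0.211]]
s1 1079.5 [[350.3999938964844, 114.0999984741211], [369.29998779296875, 113.30000305175781], [371.79998779296875, 177.0], [352.8999938964844, 177.6999969482422]]
[[0.391, 0.475], [0.428, 0.521], [0.596, 0.341], [0.562, 0.3]]
t1 1138.5 [[100.69999694824219, 265.70001220703125], [152.5, 216.10000610351562], [164.5, 228.60000610351562], [112.5999984741211, 278.20001220703125]]
[[0.45, 0.499], [0.598, 0.344], [0.558, 0.307], [0.412, 0.462]]
t1 586.5 [[186.6999969482422, 217.89999389648438], [199.0, 215.3000030517578], [209.8000030517578, 266.3999938964844], [197.39999389648438, 269.0]]
[[0.59, 0.239], [0.597, 0.201], [0.439, 0.169], [0.432, 0.207]]
t1 212.5 [[176.5, 199.10000610351562], [193.0, 170.3000030517578], [199.6999969482422, 174.10000610351562], [183.1999969482422, 203.0]]
[[0.649, 0.271], [0.74, 0.219], [0.727, 0.198], [0.637, 0.25]]
top (253, 199) [0.641 0.033 0.025]
top (260, 269) [0.426 0.017 0.025]
top (257, 233) [0.535 0.023 0.025]
top (280, 288) [ 0.368 -0.041  0.025]
top (272, 176) [ 0.712 -0.028  0.025]
scene (300, 248) [0.626 0.034 0.025]
scene (262, 280) [ 0.627 -0.09   0.025]
scene (245, 203) [0.434 0.017 0.025]
```

View pics/c1.png

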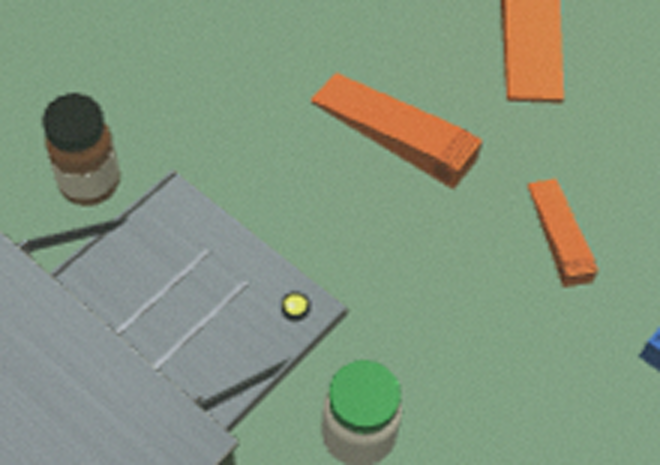

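View pics/c2.png

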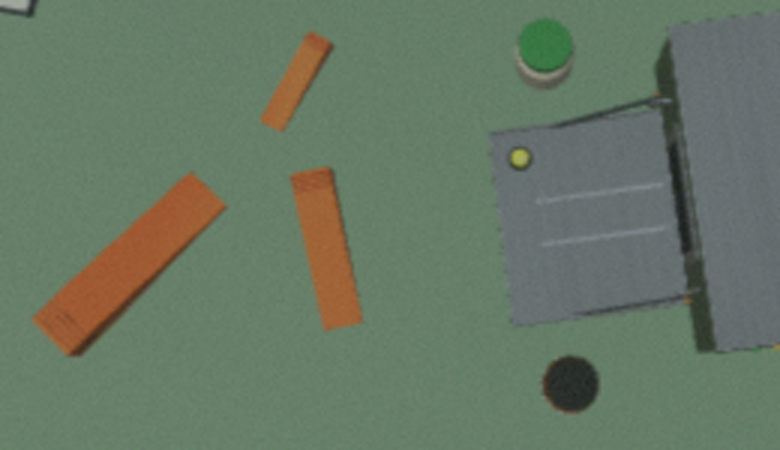

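The crops confirm the medium wedge: its heel (tread marks) is at the far +x end and its thin end is near the robot. Now I triangulate the corners.

Run:
```python
from h import *
P=viewer.camera_params('scene');Q=viewer.camera_params('top')
S=lambda u,v:(185+u/3-.33,145+v/3-.33)
T=lambda u,v:(90+u/3-.33,160+v/3-.33)
for n,s,t in [('deck far out',(347,311),(490,132)),('deck near out',(175,173),(513,326)),('nose +y',(335,74),(325,330)),('nose -y',(312,101),(362,322)),('heel +y',(481,145),(291,176)),('tub cap',(365,393),(545,45)),('jar cap',(74,120),(571,384))]:
    p,e=tri(ray(P,S(*s)),ray(Q,T(*t))); print(n,p.round(4),round(e,4))
print(onz(ray(Q,T(331,168)),.032).round(4),onz(ray(Q,T(291,176)),.032).round(4),[onz(ray(Q,T(*t)),.004).round(4) for t in((325,330),(362,322))])
print([onz(ray(Q,T(*t)),.036).round(4) for t in((490,132),(513,326))])
print([onz(ray(Q,T(*t)),.044).round(4) for t in((660,110),(690,297))])
```

```text
deck far out [0.6268 0.034  0.024 ] 0.0017
deck near out [0.4281 0.0149 0.0237] 0.0003
nose +y [0.4305 0.2065 0.0014] 0.001
nose -y [ 0.4379  0.1694 -0.0008] 0.0018
heel +y [0.5869 0.2378 0.0218] 0.0015
tub cap [ 0.7029 -0.0235  0.0814] 0.0019
jar cap [ 0.3693 -0.0386  0.0927] 0.001
[0.592  0.1951 0.032 ] [0.5848 0.2355 0.032 ] [array([0.4301, 0.2057, 0.004 ]), array([0.4371, 0.1682, 0.004 ])]
[array([0.6241, 0.0331, 0.036 ]), array([0.4275, 0.0148, 0.036 ])]
[array([ 0.6409, -0.14  ,  0.044 ]), array([ 0.4509, -0.1618,  0.044 ])]
```

move_arm --deltas '[{"z": -0.04}, {"z": -0.08}, {"z": -0.08}]'

```text
schema error: expected keys x, y, z, wx, wy, wz, hand
```

move_arm --deltas '[{"x": 0, "y": 0, "z": -0.06, "wx": 0, "wy": 0, "wz": 0, "hand": 1}, {"x": 0, "y": 0, "z": -0.085, "wx": 0, "wy": 0, "wz": 0, "hand": 1}, {"x": 0.05, "y": -0.037, "z": -0.085, "wx": 0, "wy": 0, "wz": 4, "hand": 1}, {"x": 0.1, "y": -0.075, "z": -0.085, "wx": 0, "wy": 0, "wz": 8, "hand": 1}, {"x": 0.15, "y": -0.112, "z": -0.085, "wx": 0, "wy": 0, "wz": 16.4, "hand": 1}, {"x": 0.2, "y": -0.15, "z": -0.085, "wx": 0, "wy": 0, "wz": 16.4, "hand": 1}, {"x": 0.25, "y": -0.187, "z": -0.085, "wx": 0, "wy": 0, "wz": 16.4, "hand": 1}, {"x": 0.3, "y": -0.225, "z": -0.085, "wx": 0, "wy": 0, "wz": 16.4, "hand": 1}]'

```text
time: 1.1
tool_pos: [0.4035, -0.1304, 0.3116]
tool_rot: [3.142, -0.0, 0.182]
contact_force: [0.7, -0.0, -0.9]
opening: 0.0917
```

move_arm --deltas '[{"x": 0.045, "y": -0.06, "z": 0, "wx": 0, "wy": 0, "wz": 0, "hand": 1}, {"x": 0.08, "y": -0.107, "z": 0, "wx": 0, "wy": 0, "wz": 0, "hand": 1}, {"x": 0.115, "y": -0.155, "z": 0, "wx": 0, "wy": 0, "wz": 0, "hand": 1}, {"x": 0.15, "y": -0.202, "z": 0, "wx": 0, "wy": 0, "wz": 0, "hand": 1}, {"x": 0.185, "y": -0.25, "z": 0.03, "wx": 0, "wy": 0, "wz": 0, "hand": 1}, {"x": 0.22, "y": -0.296, "z": 0.08, "wx": 0, "wy": 0, "wz": 0, "hand": 1}, {"x": 0.2292, "y": -0.3083, "z": 0.13, "wx": 0, "wy": 0, "wz": 0, "hand": 1}, {"x": 0.2292, "y": -0.3083, "z": 0.16, "wx": 0, "wy": 0, "wz": 0, "hand": 1}]'

```text
time: 2.1
tool_pos: [0.5714, 0.214, 0.1478]
tool_rot: [3.142, 0.004, 0.185]
contact_force: [-1.3, -0.5, -0.1]
opening: 0.0921
```

Run:
```python
from h import *
im,P=pic('wrist','w1.png');o=monitor.observe();print(o['tool_pos'],o['tool_rot'])
m=cv2.inRange(cv2.cvtColor(im,cv2.COLOR_BGR2HSV),(3,150,60),(16,255,255))
for c in cv2.findContours(m,0,2)[0]:
    if cv2.contourArea(c)<200: continue
    a=cv2.approxPolyDP(c,3,True)[:,0]; print(cv2.contourArea(c))
    for p in a: print(p,onz(rayf(P,p),.0).round(4)[:2],onz(rayf(P,p),.032).round(4)[:2])
```

```text
[0.56912742 0.21293291 0.14345675] [3.1410864  0.01162346 0.18420854]
662.0
[265 301] [0.4557 0.2113] [0.4752 0.213 ]
[266 320] [0.4309 0.2061] [0.4529 0.2083]
[300 319] [0.4393 0.1689] [0.4604 0.175 ]
[300 301] [0.4627 0.1739] [0.4814 0.1795]
3739.5
[261 182] [0.5834 0.2368] [0.5894 0.2358]
[263 271] [0.4915 0.2193] [0.5072 0.2201]
[302 271] [0.499  0.1794] [0.5139 0.1844]
[304 183] [0.59   0.1962] [0.5953 0.1995]
5177.0
[185 190] [0.5623 0.31  ] [0.5706 0.3013]
[155 152] [0.5951 0.3462] [0.5999 0.3338]
[ 94 203] [0.5299 0.4154] [0.5415 0.3957]
[ 61 237] [0.4785 0.4652] [0.4955 0.4403]
[125 241] [0.4938 0.3741] [0.5092 0.3587]
3137.0
[313  21] [0.7456 0.2172] [0.7347 0.2182]
[238 103] [0.6537 0.2712] [0.6524 0.2666]
[255 122] [0.6386 0.2523] [0.6389 0.2497]
[332  37] [0.7335 0.1968] [0.7238 0.2   ]
```

View pics/w1.png

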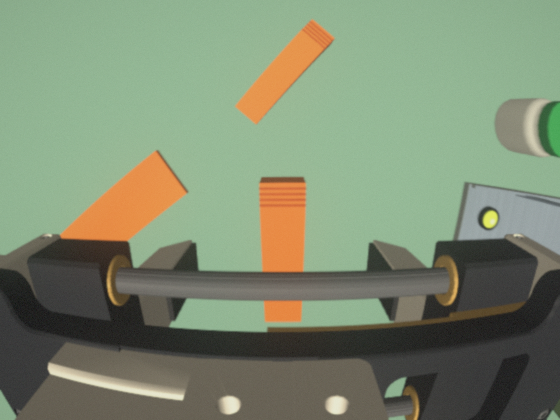

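The wrist view agrees with the estimate: wedge nose at about (0.435,0.188), heel at about (0.592,0.217), centred between the fingers. I go down.

move_arm --deltas '[{"x": 0, "y": 0, "z": 0.04, "wx": 0, "wy": 0, "wz": 0, "hand": 1}, {"x": 0, "y": 0, "z": 0.08, "wx": 0, "wy": 0, "wz": 0, "hand": 1}, {"x": 0, "y": 0, "z": 0.11, "wx": 0, "wy": 0, "wz": 0, "hand": 1}, {"x": 0, "y": 0, "z": 0.13, "wx": 0, "wy": 0, "wz": 0, "hand": 1}, {"x": 0, "y": 0, "z": 0.13, "wx": 0, "wy": 0, "wz": 0, "hand": 1}, {"x": 0, "y": 0, "z": 0.13, "wx": 0, "wy": 0, "wz": 0, "hand": 1}]'

```text
time: 2.9
tool_pos: [0.5733, 0.2124, 0.023]
tool_rot: [-3.142, -0.002, 0.182]
contact_force: [-0.2, 0.6, -0.4]
opening: 0.092
```

move_arm --grip_force 25 --deltas '[{"x": 0, "y": 0, "z": 0.01, "wx": 0, "wy": 0, "wz": 0, "hand": 1}, {"x": 0, "y": 0, "z": 0.018, "wx": 0, "wy": 0, "wz": 0, "hand": 1}, {"x": 0, "y": 0, "z": 0.018, "wx": 0, "wy": 0, "wz": 0, "hand": 0.6}, {"x": 0, "y": 0, "z": 0.018, "wx": 0, "wy": 0, "wz": 0, "hand": 0.3}, {"x": 0, "y": 0, "z": 0.018, "wx": 0, "wy": 0, "wz": 0, "hand": 0.3}, {"x": 0, "y": 0, "z": 0.018, "wx": 0, "wy": 0, "wz": 0, "hand": 0.3}, {"x": 0, "y": 0, "z": 0.018, "wx": 0, "wy": 0, "wz": 0, "hand": 0.3}]'

```text
time: 3.78
tool_pos: [0.5726, 0.2124, 0.0038]
tool_rot: [3.141, -0.0, 0.183]
contact_force: [-0.7, 0.3, -0.8]
opening: 0.0464
```

move_arm --deltas '[{"x": 0, "y": 0, "z": 0, "wx": 0, "wy": 0, "wz": 0, "hand": 0.3}, {"x": 0, "y": 0, "z": 0, "wx": 0, "wy": 0, "wz": 0, "hand": 0.3}, {"x": 0, "y": 0, "z": 0, "wx": 0, "wy": 0, "wz": 0, "hand": 0.3}, {"x": 0, "y": 0, "z": 0, "wx": 0, "wy": 0, "wz": 0, "hand": 0.3}]'

```text
time: 4.28
tool_pos: [0.5726, 0.2125, 0.0038]
tool_rot: [3.142, -0.0, 0.183]
contact_force: [-0.5, -0.9, 1.7]
opening: 0.04
```

move_arm --deltas '[{"x": 0, "y": 0, "z": -0.015, "wx": 0, "wy": 0, "wz": 0, "hand": 0.3}, {"x": -0.01, "y": 0.001, "z": -0.015, "wx": 0, "wy": 0, "wz": -10, "hand": 0.3}, {"x": -0.02, "y": 0.002, "z": -0.015, "wx": 0, "wy": 0, "wz": -20, "hand": 0.3}, {"x": -0.03, "y": 0.003, "z": -0.015, "wx": 0, "wy": 0, "wz": -30, "hand": 0.3}, {"x": -0.04, "y": 0.004, "z": -0.015, "wx": 0, "wy": 0, "wz": -40, "hand": 0.3}, {"x": -0.05, "y": 0.005, "z": -0.015, "wx": 0, "wy": 0, "wz": -50, "hand": 0.3}, {"x": -0.058, "y": 0.005, "z": -0.015, "wx": 0, "wy": 0, "wz": -60, "hand": 0.3}, {"x": -0.065, "y": 0.006, "z": -0.015, "wx": 0, "wy": 0, "wz": -68, "hand": 0.3}]'

```text
time: 5.28
tool_pos: [0.5096, 0.1947, 0.0196]
tool_rot: [3.141, -0.0, 1.374]
contact_force: [0.3, -0.0, -0.9]
opening: 0.0394
```

move_arm --deltas '[{"x": 0, "y": 0, "z": 0, "wx": 0, "wy": 0, "wz": -9, "hand": 0.3}, {"x": 0, "y": 0, "z": 0, "wx": 0, "wy": 0, "wz": -17.1, "hand": 0.3}, {"x": 0, "y": 0, "z": 0, "wx": 0, "wy": 0, "wz": -17.1, "hand": 0.3}, {"x": 0, "y": 0, "z": 0, "wx": 0, "wy": 0, "wz": -17.1, "hand": 0.3}]'

```text
time: 5.78
tool_pos: [0.5098, 0.1947, 0.0191]
tool_rot: [3.141, 0.0, 1.665]
contact_force: [0.5, -0.1, -0.6]
opening: 0.04
```

Run:
```python
from h import *
o=monitor.observe();print(o['tool_pos'],o['tool_rot'],o['opening'],o['contact_force'])
a,P=pic('top','t2.png');w,W=pic('wrist','w2.png');s,S=pic('scene','s2.png')
z=lambda i:cv2.resize(i,None,fx=3,fy=3,interpolation=2)
top=a[185:300,165:295]; c=s[160:290,210:340]
v=np.hstack([cv2.resize(top,(390,345),interpolation=2),cv2.resize(c,(345,345),interpolation=2)])
cv2.imwrite('pics/v2.png',v)
```

```text
[0.50982731 0.19473918 0.01910927] [3.14109983e+00 1.79542723e-05 1.66515148e+00] 0.03997480494021883 [ 0.50753592 -0.11626477 -0.64420681]
```

View pics/w2.png

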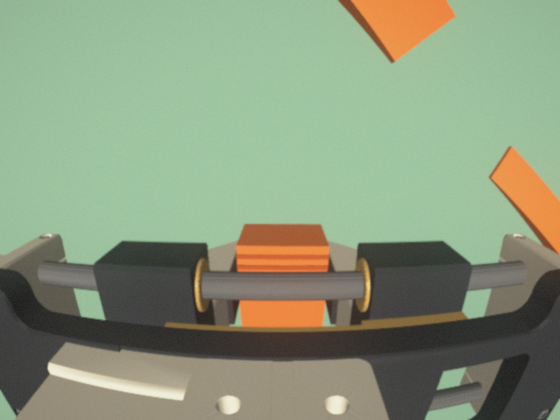

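View pics/v2.png

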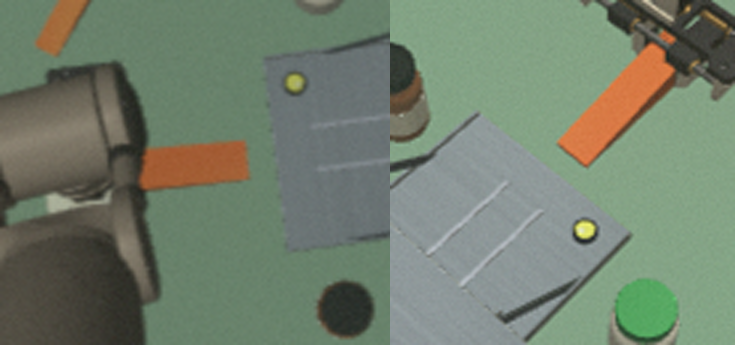

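move_arm --deltas '[{"x": 0, "y": 0, "z": 0.008, "wx": 0, "wy": 0, "wz": 0, "hand": 0.3}, {"x": 0, "y": 0, "z": 0.014, "wx": 0, "wy": 0, "wz": 0, "hand": 0.3}, {"x": -0.01, "y": 0, "z": 0.0145, "wx": 0, "wy": 0, "wz": 0, "hand": 0.3}, {"x": -0.02, "y": 0, "z": 0.0145, "wx": 0, "wy": 0, "wz": 0, "hand": 0.3}, {"x": -0.03, "y": 0, "z": 0.0145, "wx": 0, "wy": 0, "wz": 0, "hand": 0.3}, {"x": -0.045, "y": 0, "z": 0.0145, "wx": 0, "wy": 0, "wz": 0, "hand": 0.3}, {"x": -0.06, "y": 0, "z": 0.0145, "wx": 0, "wy": 0, "wz": 0, "hand": 0.3}, {"x": -0.06, "y": 0, "z": 0.0145, "wx": 0, "wy": 0, "wz": 0, "hand": 0.3}]'

```text
time: 6.92
tool_pos: [0.5157, 0.1336, 0.0042]
tool_rot: [-3.142, 0.0, 1.666]
contact_force: [-0.3, -0.5, -1.8]
opening: 0.04
```

move_arm --deltas '[{"x": 0, "y": 0, "z": 0, "wx": 0, "wy": 0, "wz": 0, "hand": 0.6}, {"x": 0, "y": 0, "z": 0, "wx": 0, "wy": 0, "wz": 0, "hand": 0.6}, {"x": 0, "y": 0, "z": 0, "wx": 0, "wy": 0, "wz": 0, "hand": 0.6}, {"x": 0.02, "y": 0, "z": -0.002, "wx": 0, "wy": 0, "wz": 0, "hand": 0.6}, {"x": 0.045, "y": 0, "z": -0.003, "wx": 0, "wy": 0, "wz": 0, "hand": 0.5}, {"x": 0.045, "y": 0, "z": -0.003, "wx": 0, "wy": 0, "wz": 0, "hand": 0}, {"x": 0.045, "y": 0, "z": -0.003, "wx": 0, "wy": 0, "wz": 0, "hand": 0}, {"x": 0.045, "y": 0, "z": -0.003, "wx": 0, "wy": 0, "wz": 0, "hand": 0}]'

```text
time: 7.92
tool_pos: [0.5112, 0.1791, 0.0071]
tool_rot: [-3.141, 0.0, 1.667]
contact_force: [-0.5, 0.4, -0.6]
opening: 0.0208
```

move_arm --deltas '[{"x": 0, "y": 0, "z": 0, "wx": 0, "wy": 0, "wz": 0, "hand": 0}, {"x": 0, "y": 0, "z": 0, "wx": 0, "wy": 0, "wz": 0, "hand": 0}, {"x": 0, "y": 0, "z": 0, "wx": 0, "wy": 0, "wz": 0, "hand": 0}]'

```text
time: 8.3
tool_pos: [0.5112, 0.1796, 0.0072]
tool_rot: [3.142, 0.0, 1.668]
contact_force: [-0.3, 0.7, -0.5]
opening: 0.0004
```

Run:
```python
from h import *
o=monitor.observe();print(o['tool_pos'],o['tool_rot'],o['opening'],o['contact_force'])
s,S=pic('scene','s3.png');w,W=pic('wrist','w3.png')
c=cv2.resize(s[160:290,200:340],None,fx=2.7,fy=2.7,interpolation=2)
v=np.hstack([c,cv2.resize(w,(468,351))])[:, :800]
cv2.imwrite('pics/v3.png',v)
```

```text
[0.51116412 0.17959956 0.00719411] [3.14156598e+00 8.64446668e-05 1.66753965e+00] 0.0003978228078281185 [-0.3100692   0.65309975 -0.54930046]
```

View pics/v3.png

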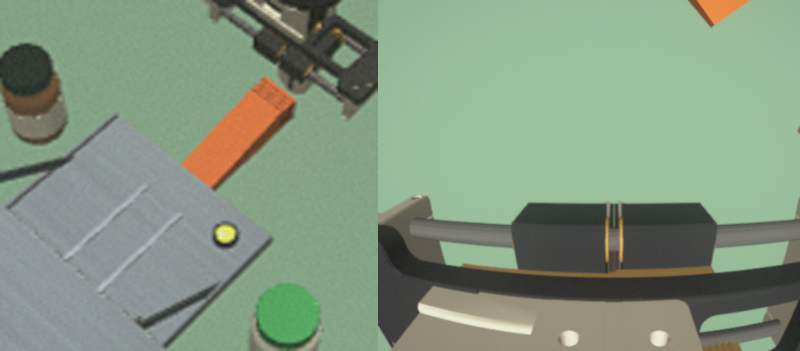

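move_arm --deltas '[{"x": -0.008, "y": 0, "z": 0, "wx": 0, "wy": 0, "wz": 0, "hand": 0}, {"x": -0.014, "y": 0, "z": 0, "wx": 0, "wy": 0, "wz": 0, "hand": 0}, {"x": -0.018, "y": 0, "z": 0, "wx": 0, "wy": 0, "wz": 0, "hand": 0}, {"x": -0.022, "y": 0, "z": 0, "wx": 0, "wy": 0, "wz": 0, "hand": 0}, {"x": -0.026, "y": 0, "z": 0, "wx": 0, "wy": 0, "wz": 0, "hand": 0}, {"x": -0.03, "y": 0, "z": 0, "wx": 0, "wy": 0, "wz": 0, "hand": 0}, {"x": -0.034, "y": 0, "z": 0, "wx": 0, "wy": 0, "wz": 0, "hand": 0}, {"x": -0.036, "y": 0, "z": 0, "wx": 0, "wy": 0, "wz": 0, "hand": 0}]'

```text
time: 9.4
tool_pos: [0.5146, 0.1442, 0.0072]
tool_rot: [3.142, -0.001, 1.668]
contact_force: [-0.7, 5.5, -0.8]
opening: 0.0004
```

move_arm --deltas '[{"x": -0.003, "y": 0, "z": 0, "wx": 0, "wy": 0, "wz": 0, "hand": 0}, {"x": -0.006, "y": 0, "z": 0, "wx": 0, "wy": 0, "wz": 0, "hand": 0}, {"x": -0.009, "y": 0, "z": 0, "wx": 0, "wy": 0, "wz": 0, "hand": 0}, {"x": -0.012, "y": 0, "z": 0, "wx": 0, "wy": 0, "wz": 0, "hand": 0}]'

```text
time: 9.9
tool_pos: [0.5157, 0.1318, 0.0072]
tool_rot: [-3.142, 0.0, 1.668]
contact_force: [0.3, 4.5, 0.4]
opening: 0.0006
```

move_arm --deltas '[{"x": -0.002, "y": 0, "z": 0, "wx": 0, "wy": 0, "wz": 0, "hand": 0}, {"x": -0.004, "y": 0, "z": 0, "wx": 0, "wy": 0, "wz": 0, "hand": 0}, {"x": -0.006, "y": 0, "z": 0, "wx": 0, "wy": 0, "wz": 0, "hand": 0}]'

```text
time: 10.28
tool_pos: [0.5163, 0.1259, 0.0072]
tool_rot: [-3.142, 0.0, 1.668]
contact_force: [-1.2, 4.1, -0.7]
opening: 0.0005
```

move_arm --deltas '[{"x": -0.002, "y": 0, "z": 0, "wx": 0, "wy": 0, "wz": 0, "hand": 0}, {"x": -0.004, "y": 0, "z": 0, "wx": 0, "wy": 0, "wz": 0, "hand": 0}, {"x": -0.006, "y": 0, "z": 0, "wx": 0, "wy": 0, "wz": 0, "hand": 0}, {"x": -0.008, "y": 0, "z": 0, "wx": 0, "wy": 0, "wz": 0, "hand": 0}, {"x": -0.008, "y": 0, "z": 0, "wx": 0, "wy": 0, "wz": 0, "hand": 0}]'

```text
time: 10.9
tool_pos: [0.5171, 0.1177, 0.0072]
tool_rot: [-3.142, 0.0, 1.668]
contact_force: [-0.8, 3.1, 0.2]
opening: 0.0002
```

Run:
```python
from h import *
s,S=pic('scene','s4.png')
# shift of deck outer corners/knob between s1 and s4: template match
a=cv2.imread('pics/s1.png')
y=lambda i:cv2.inRange(cv2.cvtColor(i,cv2.COLOR_BGR2HSV),(22,100,100),(35,255,255))
for n in ('s1','s3','s4'):
    i=cv2.imread(f'pics/{n}.png').astype(np.float32); 
    i=cv2.cvtColor(i,cv2.COLOR_BGR2GRAY)
    t=cv2.cvtColor(a.astype(np.float32),cv2.COLOR_BGR2GRAY)[238:258,272:298]
    A=t; B=i[238:258,272:298]
    print(n,cv2.phaseCorrelate(A,B,cv2.createHanningWindow((26,20),cv2.CV_32F)))
    m=y(cv2.imread(f'pics/{n}.png'))[225:265,265:300];M=cv2.moments(m);print(M['m10']/M['m00'],M['m01']/M['m00'])
u,v=283,247
c,d=ray(S,(u,v));X=onz((c,d),.03)
def pr(X):
    x=S['camera_matrix']@(S['R']@X+S['t']);return x[:2]/x[2]
print('px per 8mm edge lift at knob', pr(X+[0,0,.0068])-pr(X))
print(monitor.observe()['contact_force'])
```

```text
s1 ((0.5, 0.0), 1.0)
18.095238095238095 21.023809523809526
s3 ((0.5921736123838439, -0.05438844803554943), 0.9751761752146262)
18.0 21.024390243902438
s4 ((0.6705917303845776, -0.6340821439374427), 0.9720410082075331)
17.863636363636363 19.954545454545453
px per 8mm edge lift at knob [ 0.01938675 -1.23191002]
[-0.37223679  1.32968975 -1.11587441]
```

move_arm --deltas '[{"x": -0.001, "y": 0, "z": 0, "wx": 0, "wy": 0, "wz": 0, "hand": 0}, {"x": -0.002, "y": 0, "z": 0, "wx": 0, "wy": 0, "wz": 0, "hand": 0}, {"x": -0.003, "y": 0, "z": 0, "wx": 0, "wy": 0, "wz": 0, "hand": 0}, {"x": -0.003, "y": 0, "z": 0, "wx": 0, "wy": 0, "wz": 0, "hand": 0}]'

```text
time: 11.45
tool_pos: [0.5174, 0.115, 0.0072]
tool_rot: [-3.142, 0.0, 1.668]
contact_force: [-0.7, 3.4, -1.2]
opening: 0.0002
```

move_arm --deltas '[{"x": -0.0005, "y": 0, "z": 0, "wx": 0, "wy": 0, "wz": 0, "hand": 0}, {"x": -0.0012, "y": 0, "z": 0, "wx": 0, "wy": 0, "wz": 0, "hand": 0}]'

```text
time: 11.7
tool_pos: [0.5175, 0.1139, 0.0072]
tool_rot: [-3.142, 0.0, 1.668]
contact_force: [-0.1, 4.5, -0.5]
opening: 0.0002
```

move_arm --deltas '[{"x": -0.0005, "y": 0, "z": 0, "wx": 0, "wy": 0, "wz": 0, "hand": 0}, {"x": -0.0012, "y": 0, "z": 0, "wx": 0, "wy": 0, "wz": 0, "hand": 0}]'

```text
time: 11.95
tool_pos: [0.5177, 0.1126, 0.0072]
tool_rot: [3.142, 0.0, 1.668]
contact_force: [0.1, 4.6, -1.8]
opening: 0.0001
```

move_arm --deltas '[{"x": -0.0005, "y": 0, "z": 0, "wx": 0, "wy": 0, "wz": 0, "hand": 0}, {"x": -0.0012, "y": 0, "z": 0, "wx": 0, "wy": 0, "wz": 0, "hand": 0}]'

```text
time: 12.2
tool_pos: [0.5177, 0.1114, 0.0072]
tool_rot: [-3.142, 0.0, 1.668]
contact_force: [-0.9, 3.3, -1.6]
opening: 0.0
```

move_arm --deltas '[{"x": -0.0005, "y": 0, "z": 0, "wx": 0, "wy": 0, "wz": 0, "hand": 0}, {"x": -0.0012, "y": 0, "z": 0, "wx": 0, "wy": 0, "wz": 0, "hand": 0}]'

```text
time: 12.45
tool_pos: [0.5179, 0.1102, 0.0072]
tool_rot: [-3.142, 0.0, 1.668]
contact_force: [-0.5, 4.3, -1.3]
opening: 0.0006
```

move_arm --deltas '[{"x": -0.0005, "y": 0, "z": 0, "wx": 0, "wy": 0, "wz": 0, "hand": 0}, {"x": -0.0012, "y": 0, "z": 0, "wx": 0, "wy": 0, "wz": 0, "hand": 0}]'

```text
time: 12.7
tool_pos: [0.518, 0.1091, 0.0072]
tool_rot: [-3.142, 0.0, 1.668]
contact_force: [0.2, 3.8, -1.6]
opening: 0.0002
```

move_arm --deltas '[{"x": -0.0005, "y": 0, "z": 0, "wx": 0, "wy": 0, "wz": 0, "hand": 0}, {"x": -0.0012, "y": 0, "z": 0, "wx": 0, "wy": 0, "wz": 0, "hand": 0}]'

```text
time: 12.95
tool_pos: [0.5181, 0.1078, 0.0072]
tool_rot: [3.142, 0.0, 1.668]
contact_force: [-0.6, 4.0, -1.3]
opening: 0.0005
```

move_arm --deltas '[{"x": -0.0005, "y": 0, "z": 0, "wx": 0, "wy": 0, "wz": 0, "hand": 0}, {"x": -0.0012, "y": 0, "z": 0, "wx": 0, "wy": 0, "wz": 0, "hand": 0}]'

```text
time: 13.2
tool_pos: [0.5181, 0.1073, 0.0072]
tool_rot: [3.142, -0.001, 1.668]
contact_force: [-1.4, 9.7, -0.7]
opening: 0.0004
```

move_arm --deltas '[{"x": 0, "y": 0, "z": 0, "wx": 0, "wy": 0, "wz": 0, "hand": 0}, {"x": 0, "y": 0, "z": 0, "wx": 0, "wy": 0, "wz": 0, "hand": 0}]'

```text
time: 13.45
tool_pos: [0.5181, 0.1073, 0.0072]
tool_rot: [3.142, -0.001, 1.668]
contact_force: [-0.9, 7.7, -1.9]
opening: 0.0003
```

move_arm --deltas '[{"x": -0.0004, "y": 0, "z": 0, "wx": 0, "wy": 0, "wz": 0, "hand": 0}, {"x": -0.0004, "y": 0, "z": 0, "wx": 0, "wy": 0, "wz": 0, "hand": 0}]'

```text
time: 13.7
tool_pos: [0.5181, 0.1072, 0.0072]
tool_rot: [3.142, -0.001, 1.668]
contact_force: [-0.8, 8.6, -0.8]
opening: 0.0006
```

Run:
```python
from h import *
f=[]
for i in range(8): viewer.read_camera('top'); f.append(monitor.observe()['contact_force'])
print(np.mean(f,0),np.std(f,0))
```

```text
[-0.50382258  8.9157957  -1.17385191] [0.4408889  0.60899388 0.31879351]
```

move_arm --deltas '[{"x": -0.0006, "y": 0, "z": 0, "wx": 0, "wy": 0, "wz": 0, "hand": 0}, {"x": -0.0006, "y": 0, "z": 0, "wx": 0, "wy": 0, "wz": 0, "hand": 0}]'

```text
time: 14.35
tool_pos: [0.5181, 0.107, 0.0072]
tool_rot: [3.142, -0.002, 1.668]
contact_force: [-0.3, 12.6, -0.2]
opening: 0.0006
```

Run:
```python
from h import *
f=[]
for i in range(8): viewer.read_camera('top'); f.append(monitor.observe()['contact_force'])
print(np.mean(f,0),np.std(f,0))
```

```text
[-0.51921362 11.34404026 -0.96262009] [0.28740602 0.4598964  0.58517592]
```

A push of 11.3 N is within the 8–14 N band, so I back off gently and check.

move_arm --deltas '[{"x": 0.001, "y": 0, "z": 0, "wx": 0, "wy": 0, "wz": 0, "hand": 0}, {"x": 0.004, "y": 0, "z": 0, "wx": 0, "wy": 0, "wz": 0, "hand": 0}, {"x": 0.02, "y": 0, "z": 0, "wx": 0, "wy": 0, "wz": 0, "hand": 0}, {"x": 0.05, "y": 0, "z": 0, "wx": 0, "wy": 0, "wz": 0, "hand": 0}, {"x": 0.08, "y": 0, "z": -0.03, "wx": 0, "wy": 0, "wz": 0, "hand": 0}, {"x": 0.1, "y": 0, "z": -0.08, "wx": 0, "wy": 0, "wz": 0, "hand": 0}, {"x": 0.1, "y": 0, "z": -0.13, "wx": 0, "wy": 0, "wz": 0, "hand": 0}, {"x": 0.1, "y": 0, "z": -0.13, "wx": 0, "wy": 0, "wz": 0, "hand": 0}]'

```text
time: 15.75
tool_pos: [0.5108, 0.2068, 0.1414]
tool_rot: [3.133, -0.001, 1.669]
contact_force: [-0.7, 0.4, 0.3]
opening: 0.0007
```

Run:
```python
from h import *
print(monitor.observe()['contact_force'])
s,S=pic('scene','s5.png');w,W=pic('top','t5.png')
for n,PP,im in(('s',S,s),('t',W,w)):
    m=cv2.inRange(cv2.cvtColor(im,cv2.COLOR_BGR2HSV),(3,150,90),(16,255,255))
    for c in cv2.findContours(m,0,2)[0]:
        if cv2.contourArea(c)<60: continue
        print(n,[onz(ray(PP,p),.03)[:2].round(3).tolist() for p in cv2.boxPoints(cv2.minAreaRect(c))])
v=np.hstack([cv2.resize(s[160:290,190:330],(400,371),interpolation=2),cv2.resize(w[165:300,185:325],(385,371),interpolation=2)])
cv2.imwrite('pics/v5.png',v)
```

```text
[-0.66539828  0.40708148  0.3323927 ]
s [[0.646, 0.229], [0.653, 0.257], [0.74, 0.214], [0.733, 0.187]]
s [[0.511, 0.028], [0.499, 0.097], [0.54, 0.096], [0.551, 0.029]]
s [[0.405, 0.461], [0.441, 0.504], [0.603, 0.326], [0.571, 0.288]]
t [[0.449, 0.492], [0.539, 0.398], [0.5, 0.361], [0.411, 0.455]]
t [[0.539, 0.096], [0.544, 0.03], [0.505, 0.027], [0.501, 0.093]]
t [[0.65, 0.265], [0.735, 0.217], [0.723, 0.196], [0.638, 0.244]]
```

View pics/v5.png

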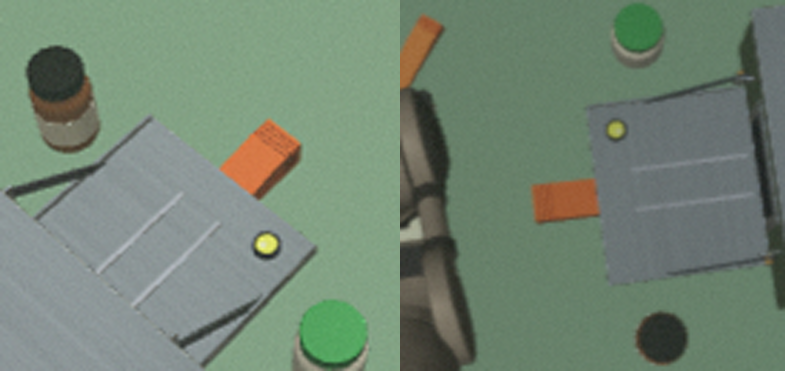

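```bash
python3 -c "
from cell import robot
robot.hand_in()"
```

```text
the job is handed in; nothing more can be done
```

I slid the middle-sized orange wedge under the middle of the deck's free edge and handed the job in at about 16 s. No verdict was reported. I could not measure the wedge's force on the deck after letting go, so the 4 N minimum rests on the last push.

**What I did:** I gripped the wedge by its heel, turned it square to the edge and slid its thin end about 32 mm in under the deck. Then I let go and pushed on the heel with shut fingers.

**Push forces:**
- The push read about 3–5 N while the deck lifted.
- It then jumped at the stop. I eased it up in steps of 0.6 mm or less and averaged 11.3 N at the end, with a highest single reading of 12.6 N. That is within the 8–14 N given for a tight wedge.

**Last checks:**
- **Clear of the wedge:** after backing off, the tool force was about 0.
- **Position:** both cameras show the wedge centred within a few mm and square to the edge. I estimate the thin end is about 85 mm in.
- **Jar and tub:** they look undisturbed by eye in the last pictures.
- **Crucible:** I did not look at it again. It is on the console's top, which the arm passed over about 0.1 m above the crucible.
- **Deck level:** the jump in push force shows it reached its stop. A picture taken part-way showed the deck rising, but was too coarse to measure the angle.

**Disagreement:** heights found from the two fixed cameras came out about 5–10 mm lower than the sizes in the text, so I used the text's heights.

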